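# Lock a hold-down post into the sprung clamping rail

### The arm

A 6-joint arm with a two-finger parallel gripper is mounted at the origin on the work surface. World frame = base frame: x ahead of the robot, y to its left, z up, the work surface at z = 0. Lengths are in mm, angles in degrees, forces in N, time in s.
With the tool pointing down it reaches from about 350 to 850 mm from the base axis. Payload 8.1 kg.
Tool frame: the origin (TCP) lies between the finger pads; the fingertips stand 22 mm ahead of it and the grasp point (between the pads) lies 3 mm ahead of it (r.nose_length is the z of the fingertips in the tool frame, in mm); z points along the fingers, x is the direction in which the jaws open and shut, and the axes are right-handed (so a half turn about z gives the same grasp; the last joint's range is limited). The gripper opens to 85 mm and grips with 20 to 120 N. Pads are 22 mm wide; open, the fingers measure 114 mm over their backs; the gripper's body (76 mm by 85 mm) begins 54 mm behind the grasp point. The pads swing forward as they close: fully open they stand 13 mm farther back than shut.
Start: joints at [-72.789, 7.471, 85.268, -0, 87.261, -4.893], TCP at [225.8, -555.895, 253.292] pointing down, gripper open.
Joint ranges: [-169.43, 169.43], [-51.17, 129.36], [1.28, 143.12], [-76.62, 256.62], [0, 156.53], [-152.29, 152.29]. Speed limits (degrees/s): [136.94, 136.94, 159.86, 180, 180, 180].

### API

Orientations are given as [roll, pitch, yaw] about the fixed x, y, z axes, in that order (R = Rz(yaw) Ry(pitch) Rx(roll)).
In Python, from bench import r gives the robot as it stands.
- The arm moves only by the shell command python3 -m jog 'ROWS' [FORCE]. ROWS is JSON, a list of rows, each a list of 5 numbers: the shift along the tool's x, y, z in m, then the turn about the tool's z in degrees, then the opening in per cent of the stroke, from 0 (shut) to 100 (fully open). A call has 1 to 8 rows; each row is the pose to reach, as a shift and turn from the pose measured when the call began, along the tool's axes at that moment; what a row does not reach only later rows make up. A row lasts 1/10 s, in which the tool goes at most 50 mm and 8.59 degrees, less where a joint would pass 70% of its speed; a pose out of reach is approached as far as the arm can. A call with a gripper value outside its range is refused whole. The fingers move at their own pace and stop on an object; FORCE is the grip in N (left out, the last holds). Time passes only in rows, so rows that repeat a pose let the fingers close. It gives the time, the measured TCP pose, the force and the opening at its end, in the units of the state.
- r.sense(): the state, without advancing time (a new reading comes with each control period).
- r.snapshot(name): name is "scene" or "top" or "wrist"; returns a dict with "image" (480x640x3 uint8, red, green, blue), "K" (3x3 intrinsics, pixels), "distortion" ([k1, k2, p1, p2, k3] as OpenCV has them; the pictures are not rectified), "T" (4x4, takes a point from camera to world coordinates); the wrist camera has in their place "tool_from_camera" (4x4, takes a point from camera to tool coordinates, whose origin is the TCP and whose axes are the tool frame's). Camera axes: x right, y down, z forward; pixel columns grow to the right and rows downward; lengths in mm; the calibration is good to about 2 mm. A picture is of the moment at which its call begins: read the wrist's pose just before it. There is no depth.
- r.hand_in(): hands the job in, once; it reports no verdict.
Trained networks look in a picture, given as the dict that the camera call returned (one of the last four; its "shot" number tells which), for a name from the list of things; names that differ only in an ending like _2 or _b are one class to them, and where a whole thing is asked for, a point or a joint stands for the part that bears it (a point fixed in the world has none). Each returns a list of dicts, best first, with "conf" (0 to 1); they miss things now and then, are a little off and sometimes report something else, mostly with a low value. They report only what shows in the picture. A call takes as long as a camera call. They do not tell look-alikes from the thing itself.
- r.search_frame(picture, label): "bbox" ([left, top, right, bottom] in pixels, round what is visible of it).
- r.pinpoint(picture, label): "uv" ([column, row] in pixels: a listed point, or the origin of a listed thing).
The state is a dict: "time": time; "joint_pos": joint angles; "qd": joint speeds; "joint_efforts": joint torques, N m; "tool_pos": TCP position; "tcp_rot": TCP orientation; "ft_force": force on the tool from outside, world axes, zero at the start; "wrist_torque": the same for the moment, N m; "finger_gap": finger opening in mm.
Only numpy, scipy, OpenCV 4.12 (cv2) and the standard library are available. Lean on these libraries where they do the work, as an engineer would, in place of code of your own. Each camera call takes 0.05 s, during which the arm holds its last target. There are 200 camera calls.

### The job

Fit the wooden-handled hold-down post into the metal rail of the clamping jig: set its foot down lengthways into the slot near the middle of the rail, press it down against the spring, twist it a quarter turn and let it rise so that the grooves of its foot catch on the rail's lips, then let go of it standing square and upright. Work by feel and do not force it against the rail, and leave the pulley, the gear and the jar where they are.

Things in the scene. Friction and masses are not known exactly. Their poses are not given: they have to be found in the camera images.
- post: Hold-down post, loose, about 130 g, standing on its foot on the bench. Origin: centre of the foot's underside; z up the post, x along the foot. Steel foot 40 (x) x 20 (y) x 12 mm high; two grooves along y in its top, 6 mm deep, from 9 to 16 mm either side of the centre. Round 12 mm shank up to z = 32, wooden handle above. Works either way round, twisted either way.
- handle (a point): Middle of the post's wooden handle, 52 mm above its underside. The handle is 36 (along the foot) x 18 mm (across it), from z = 32 to 72 mm; grip it across its 18 mm.
- jig: Clamping jig, fixed: wooden bed 200 (x) x 130 (y) x 14 mm, two wooden cheeks 28 mm high, between them an aluminium rail along x, 150 long, 56 wide, ends closed. Origin: centre of the underside, z up. The rail sits on packing: shifted in y by an unknown -9 to 9 mm and raised by an unknown h of 0 to 5 mm. No pose here shows that: feel for it. It does not move in use.
- slot (a point): Nominal middle of the rail's open slot at the rail's top, 46 mm above the jig's origin (the true one: up to 9 mm aside, h higher). Slot 22 mm wide, the foot has 1 mm each side. Lips: 4 mm thick on top, each ending in a 3 mm wide edge turned down, whose lower rim is 11 mm below the rail's top. Inside the rail is 50 mm wide, so the foot can turn there.
- spring (a point): Nominal top of the sprung steel strip that fills the rail's floor, 31 mm above the jig's origin when free (true: h higher). It sinks straight down 10 mm to a hard stop, pushing back about 3.5 N at first touch, 10.5 N when 8 mm down (only below this is the foot clear of the lips and free to turn), 12.5 N at the stop. Press gently with 11 to 15 N; 50 N is far too much.
- caught (a point): Nominal place of the post's underside when locked: 29 mm above the jig's origin (true: h higher), the strip then 2 mm down, foot across the rail, grooves on the lip edges. The grooves let the lips in within about 10 degrees of square and 2 mm of the rail's middle line; turned but not caught, the post stays jammed 6 mm lower.
- pulley: Bystander: a turned wooden pulley, loose, 56 mm diameter, 40 mm high, with a waist; origin at the centre of its underside.
- gear: Bystander: a toothed wooden wheel lying flat, loose, 76 mm diameter, 12 mm thick; origin at the centre of its underside.
- jar: Bystander: an amber glass jar with a dark lid, loose, 60 mm diameter, 75 mm high; origin at the centre of its underside.
Not all that is in view belongs to the job. There is more than one size of the post; the one meant has the size given above.

How it is judged:
By the outcome, as a careful person would: the job done as asked, in the order asked, and still so for the second after the job is handed in, with the robot touching nothing.
It also fails if it takes over 72 s, if anything falls off the work surface, if the arm or the gripper's body presses on something with over 40 N, if the wrist force passes 120 N, or if a joint passes its speed limit or range.

## Working session

There is one attempt and no reset: what is moved stays moved. The work goes in short steps, Python scripts to look and compute and a shell command to move; the robot and the scene stay as the last step left them, time stands still between calls to the robot, and variables do not carry over. Pictures are saved under pics/ and viewed, about 8 in all and at most 12, crops included, and the job is handed in when it is done.

```bash
mkdir -p pics; ls
cat > h.py <<'E'
import numpy as np, cv2
from bench import r
from scipy.spatial.transform import Rotation as Ro
def pose(s=None):
    s=s or r.sense(); T=np.eye(4); T[:3,:3]=Ro.from_euler('xyz',s['tcp_rot'],degrees=True).as_matrix(); T[:3,3]=s['tool_pos']; return T
def snap(n):
    P=pose(); p=r.snapshot(n)
    p['Tw']=P@np.array(p['tool_from_camera']) if n=='wrist' else np.array(p['T'])
    return p
def ray(p,uv):
    d=cv2.undistortPoints(np.array([[uv]],float),np.array(p['K'],float),np.array(p['distortion'],float))[0,0]
    T=p['Tw']; return T[:3,3],T[:3,:3]@np.array([d[0],d[1],1])
def onz(p,uv,z):
    o,d=ray(p,uv); return o+d*(z-o[2])/d[2]
def proj(p,X):
    T=np.linalg.inv(p['Tw']); R,t=T[:3,:3],T[:3,3]
    return cv2.projectPoints(np.array(X,float).reshape(-1,1,3),cv2.Rodrigues(R)[0],t,np.array(p['K'],float),np.array(p['distortion'],float))[0][:,0]
def save(p,f): cv2.imwrite(f,p['image'][:,:,::-1])
E
python3 - <<'E'
from h import *
Z={'post':0,'handle':52,'jig':0,'slot':46,'spring':31,'pulley':0,'gear':0,'jar':0}
for n in ('top','scene'):
    p=snap(n); save(p,f'pics/{n}.png')
    for k in Z:
        for d in r.pinpoint(p,k)[:3]: print(n,k,np.round(d['uv']),round(d['conf'],2),np.round(onz(p,d['uv'],Z[k])))
print(r.sense())
E
```

```text
pics
top post [163. 274.] 0.88 [518. 324.   0.]
top post [205. 314.] 0.61 [451. 253.   0.]
top post [191. 358.] 0.51 [376. 275.   0.]
top handle [192. 314.] 0.84 [451. 263.  52.]
top handle [150. 275.] 0.66 [513. 333.  52.]
top handle [186. 363.] 0.6 [374. 273.  52.]
top jig [434. 237.] 0.71 [ 580. -135.    0.]
top slot [439. 234.] 0.93 [ 580. -134.   46.]
top slot [202. 313.] 0.42 [452. 248.  46.]
top spring [439. 232.] 0.92 [ 585. -137.   31.]
top spring [194. 317.] 0.71 [446. 264.  31.]
top spring [438. 235.] 0.63 [ 581. -136.   31.]
top pulley [224. 211.] 0.74 [624. 222.   0.]
top gear [300. 311.] 0.65 [457.  93.   0.]
scene post [466. 326.] 0.97 [506. 325.   0.]
scene post [448. 290.] 0.84 [453. 256.   0.]
scene post [483. 274.] 0.68 [373. 277.   0.]
scene handle [455. 263.] 0.93 [440. 254.  52.]
scene handle [470. 294.] 0.8 [491. 315.  52.]
scene handle [487. 257.] 0.76 [389. 285.  52.]
scene jig [243. 235.] 0.81 [ 588. -132.    0.]
scene slot [241. 211.] 0.92 [ 577. -145.   46.]
scene slot [450. 290.] 0.6 [498. 284.  46.]
scene spring [245. 221.] 0.96 [ 579. -131.   31.]
scene pulley [366. 331.] 0.79 [623. 215.   0.]
scene gear [377. 250.] 0.85 [446.  93.   0.]
scene jar [238. 319.] 0.56 [746.  46.   0.]
{'time': 0.9, 'joint_pos': array([-7.27900616e+01,  7.47096365e+00,  8.52676389e+01,  1.21984026e-04,
        8.72614857e+01, -4.89352332e+00]), 'qd': array([-0.02430587,  0.0624089 , -0.00432198,  0.0194077 ,  0.04929284,
       -0.02172155]), 'joint_efforts': array([ 1.09923462e-04, -5.69318211e+01, -5.00866735e+01, -2.16884146e-04,
        9.59154931e-04,  6.58172166e-05]), 'tool_pos': array([ 225.7863763 , -555.90105216,  253.29588053]), 'tcp_rot': array([-1.79999871e+02,  7.75364158e-05, -6.78965442e+01]), 'ft_force': array([-0.29914414,  0.01993447, -0.49618413]), 'wrist_torque': array([-0.03895462, -0.00649545,  0.04076837]), 'finger_gap': 85.73179107561195}
```

View pics/top.png

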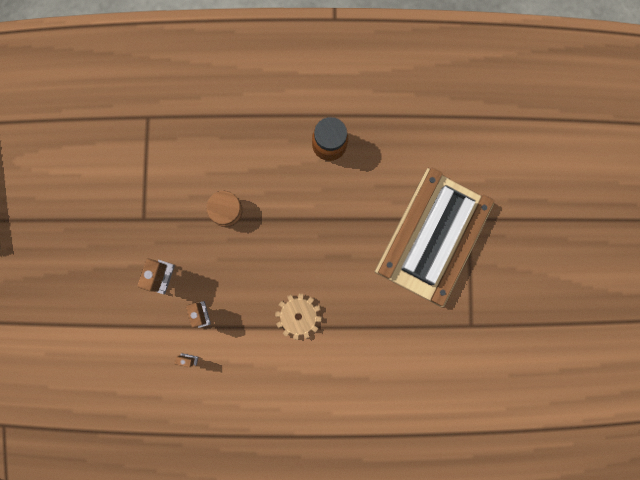

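View pics/scene.png

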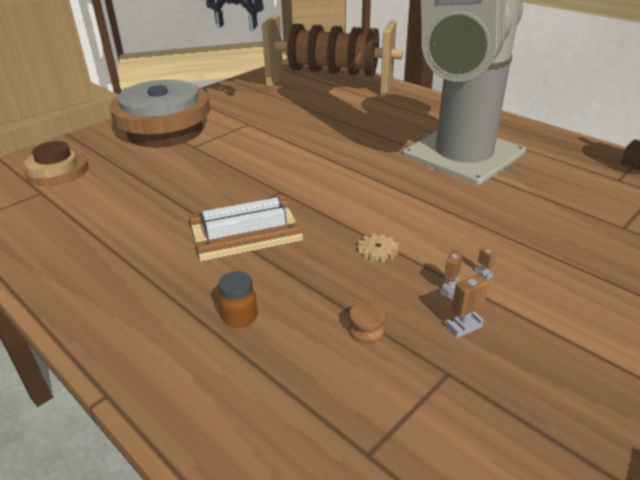

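Candidates for the post, in the top picture: large (163,274), medium (205,314), small (191,358). I'll check their sizes in one crop.

Run:
```python
from h import *
p=snap('scene');q=snap('top')
for n,P in(('scene',p),('top',q)):
    print([ (np.round(d['bbox']),round(d['conf'],2)) for d in r.search_frame(P,'post')[:4]])
# expected vertical pixel height of 72mm at each location, scene
for x,y in((512,324),(452,255),(375,275)):
    print(x,y,'scene base/top',np.round(proj(p,[[x,y,0],[x,y,72]])),'top 40mm',np.round(np.diff(proj(q,[[x,y,12],[x,y+40,12]]),axis=0)))
a=cv2.resize(p['image'][235:345,425:505],None,fx=5,fy=5,interpolation=cv2.INTER_CUBIC)
b=cv2.resize(q['image'][250:375,130:225],None,fx=4.4,fy=4.4,interpolation=cv2.INTER_CUBIC)
b=cv2.resize(b,(380,550)) if 0 else b[:550]
cv2.imwrite('pics/c1.png',np.hstack([a[:550],b[:550]])[:,:,::-1])
```

```text
[(array([449., 274., 485., 336.]), 0.93), (array([473., 248., 496., 282.]), 0.86), (array([442., 250., 463., 298.]), 0.74)]
[(array([187., 302., 210., 328.]), 0.92), (array([178., 356., 199., 367.]), 0.8), (array([138., 258., 175., 293.]), 0.75)]
512 324 scene base/top [[463. 327.]
 [470. 294.]] top 40mm [[-23.  -0.]]
452 255 scene base/top [[448. 290.]
 [453. 257.]] top 40mm [[-24.  -0.]]
375 275 scene base/top [[482. 274.]
 [488. 241.]] top 40mm [[-24.  -0.]]
```

View pics/c1.png

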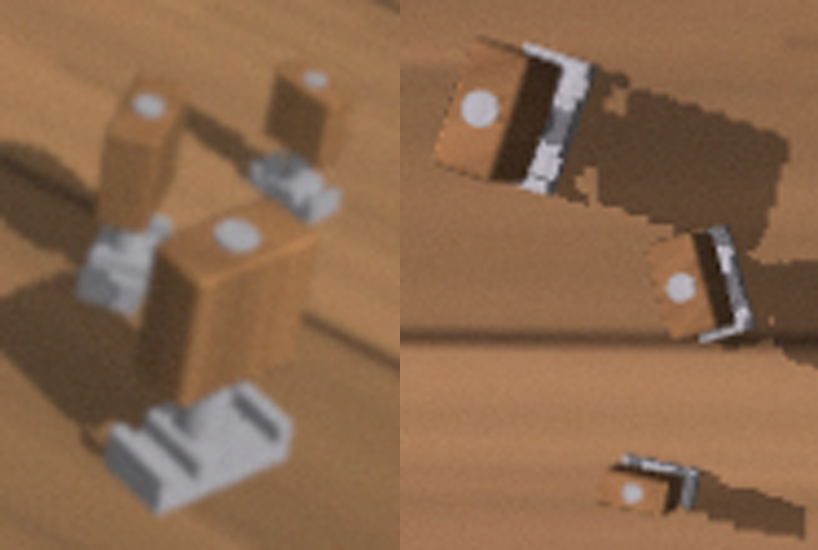

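Choice: the medium post at (205,314). Its 72 mm height projects to its top marker (455,256) in the scene view. The large one is too tall and the small one too short. Moving above it.

```bash
cat >> h.py <<'E'
def need(x,y,z,yaw):
    P=pose(); d=P[:3,:3].T@(np.array([x,y,z])-P[:3,3]); t=Ro.from_matrix(P[:3,:3]).as_euler('xyz',degrees=True)
    a=-(yaw-t[2]); a=(a+180)%360-180
    print('shift mm',np.round(d,2),'turn',round(a,2),'| pos',np.round(P[:3,3],2),'rot',np.round(t,2))
E
python3 -m jog '[[-0.67,-0.515,0,4,100],[-0.67,-0.515,0,4,100],[-0.67,-0.515,0,4,100],[-0.67,-0.515,0,4,100],[-0.67,-0.515,0,4,100],[-0.67,-0.515,0,4,100],[-0.67,-0.515,0,4,100],[-0.67,-0.515,0,4,100]]'
python3 -c "
from h import *
need(451,256,253,-72)"
```

```text
time: 1.9
tool_pos: [332.4, -168.6, 253.5]
tcp_rot: [-180.0, -0.1, -71.9]
ft_force: [1.9, 0.2, -0.3]
finger_gap: 85.6
shift mm [-366.93 -244.39    0.41] turn 0.06 | pos [ 332.39 -168.61  253.55] rot [-1.7995e+02 -5.0000e-02 -7.1940e+01]
```

```bash
python3 -m jog '[[-0.367,-0.244,0,0,60],[-0.367,-0.244,0,0,60],[-0.367,-0.244,0,0,60],[-0.367,-0.244,0,0,60],[-0.367,-0.244,0,0,60],[-0.367,-0.244,0,0,60],[-0.367,-0.244,0,0,60],[-0.367,-0.244,0,0,60]]'
python3 -m jog '[[0,0,0,0,60],[0,0,0,0,60],[0,0,0,0,60]]'
python3 - <<'E'
from h import *
need(451,256,253,-72)
p=snap('wrist'); save(p,'pics/w1.png'); print(np.round(p['tool_from_camera'],2))
for k,z in(('post',0),('handle',52)):
    for d in r.pinpoint(p,k)[:3]: print(k,np.round(d['uv']),round(d['conf'],2),np.round(onz(p,d['uv'],z),1))
E
```

```text
time: 2.7
tool_pos: [439.4, 217.5, 253.7]
tcp_rot: [-179.9, -0.1, -71.9]
ft_force: [0.9, -0.3, -0.2]
finger_gap: 51.6
time: 3.0
tool_pos: [439.2, 216.8, 253.7]
tcp_rot: [-179.9, -0.1, -71.9]
ft_force: [-0.8, 0.0, 1.0]
finger_gap: 51.0
shift mm [-33.63 -23.34   0.7 ] turn 0.09 | pos [439.25 216.78 253.71] rot [-1.7991e+02 -9.0000e-02 -7.1910e+01]
[[   1.      0.      0.      0.47]
 [  -0.      0.95    0.32  -83.31]
 [  -0.     -0.32    0.95 -120.59]
 [   0.      0.      0.      1.  ]]
post [224.  84.] 0.91 [511.1 323.7   0. ]
post [238. 243.] 0.84 [374.2 275.8   0. ]
post [278. 180.] 0.74 [445.5 255.4   0. ]
handle [229. 252.] 0.93 [384.5 275.9  52. ]
handle [204.  83.] 0.91 [507.9 326.8  52. ]
handle [274. 186.] 0.7 [450.3 255.3  52. ]
```

View pics/w1.png

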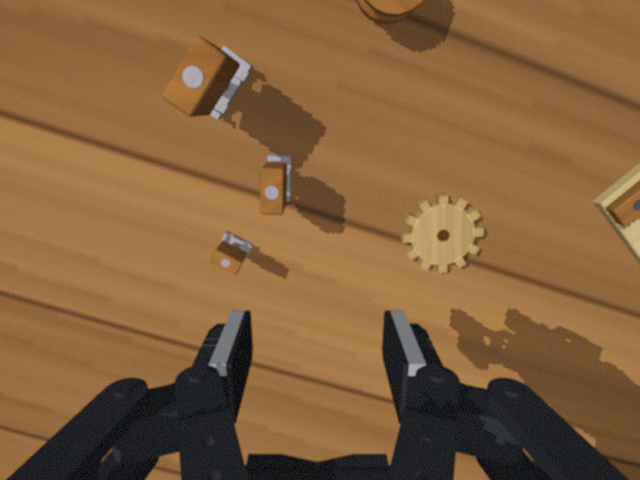

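The wrist view shows the medium post at about (272,188), with its foot nearly along the tool's y. The large post is at (205,80) and the small one at (228,252). Moving closer.

```bash
python3 -m jog '[[-0.034,-0.023,0.035,0,60],[-0.034,-0.023,0.07,0,60],[-0.034,-0.023,0.07,0,60],[-0.034,-0.023,0.07,0,60],[-0.034,-0.023,0.07,0,60],[-0.034,-0.023,0.07,0,60]]'
python3 - <<'E'
from h import *
need(451,256,180,-72)
p=snap('wrist'); 
for k,z in(('post',0),('handle',52)):
    for d in r.pinpoint(p,k)[:3]: print(k,np.round(d['uv']),round(d['conf'],2),np.round(onz(p,d['uv'],z),1))
uv=proj(p,[[451,256,72]])[0].astype(int); print(uv)
l,t=max(uv[0]-75,0),max(uv[1]-90,0); print(l,t)
cv2.imwrite('pics/w2.png',cv2.resize(p['image'][t:t+150,l:l+150],None,fx=4,fy=4,interpolation=cv2.INTER_CUBIC)[:,:,::-1])
E
```

```text
time: 3.75
tool_pos: [452.4, 255.6, 186.7]
tcp_rot: [-179.6, -0.1, -72.1]
ft_force: [0.6, 1.2, -0.1]
finger_gap: 51.4
shift mm [-0.81  1.26  6.69] turn -0.07 | pos [452.4 255.6 186.7] rot [-1.7962e+02 -5.0000e-02 -7.2070e+01]
post [252. 116.] 0.87 [511.2 323.3   0. ]
post [312. 226.] 0.86 [445.6 256.9   0. ]
post [262. 299.] 0.78 [372.4 277.3   0. ]
handle [234. 117.] 0.96 [511.  326.8  52. ]
handle [316. 245.] 0.78 [448.3 254.4  52. ]
handle [255. 318.] 0.63 [383.2 278.6  52. ]
[314 250]
239 160
```

View pics/w2.png

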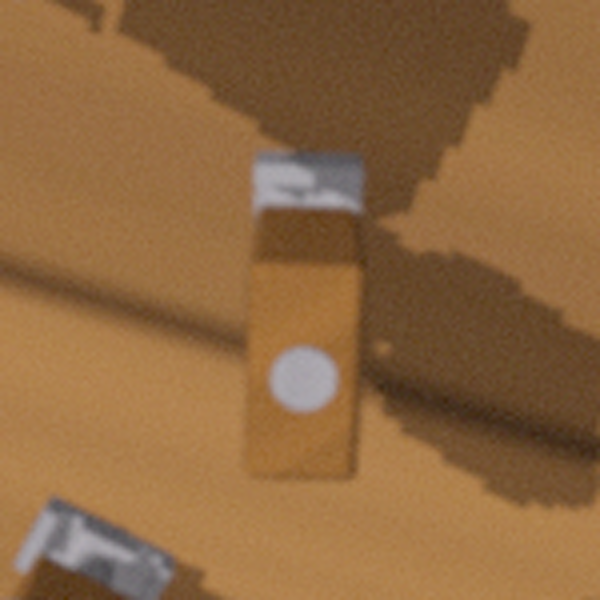

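The crop shows the medium post from above: disc at (315,255) and handle edges almost parallel to the tool's y, about 2° off.

Run:
```python
from h import *
p=snap('wrist')
W=[onz(p,(u/4+239,v/4+160),72) for u,v in((252,262),(362,262),(356,478),(245,476),(304,379))]
for w in W: print(np.round(w,1))
W=np.array(W); a=(W[0]+W[1]-W[2]-W[3])/2; print('len',np.linalg.norm(a),'w',np.linalg.norm(W[1]-W[0]),'foot yaw',np.degrees(np.arctan2(a[1],a[0])),W[:4].mean(0))
yaw=np.degrees(np.arctan2(a[1],a[0]))-90
c=W[4]; need(c[0],c[1],59,yaw); need(c[0],c[1],130,yaw)
```

```text
[463.8 268.4  72. ]
[468.9 252.6  72. ]
[435.1 242.3  72. ]
[430.1 259.   72. ]
[448.4 255.2  72. ]
len 35.1215271140329 w 16.517734709963616 foot yaw 16.27702461348167 [449.44708498 255.57538697  72.        ]
shift mm [ -0.59   3.84 126.2 ] turn 1.69 | pos [451.63 255.75 185.21] rot [-1.7975e+02 -6.0000e-02 -7.2030e+01]
shift mm [-0.52  3.53 55.2 ] turn 1.69 | pos [451.63 255.75 185.21] rot [-1.7975e+02 -6.0000e-02 -7.2030e+01]
```

```bash
python3 -m jog '[[-0.0005,0.003,0.04,1.7,55],[-0.0005,0.003,0.08,1.7,55],[-0.0005,0.003,0.11,1.7,55],[-0.0005,0.003,0.127,1.7,55],[-0.0005,0.003,0.127,1.7,55],[-0.0005,0.003,0.127,1.7,55],[-0.0005,0.003,0.127,1.7,55]]' 20
python3 -c "
from h import *
need(449,255.4,58,-73.7)"
```

```text
time: 4.65
tool_pos: [450.5, 255.9, 60.0]
tcp_rot: [-179.6, -0.0, -73.7]
ft_force: [0.8, -0.5, 0.0]
finger_gap: 46.8
shift mm [0.06 1.56 2.03] turn -0.03 | pos [450.46 255.89  60.04] rot [-1.7958e+02 -3.0000e-02 -7.3730e+01]
```

```bash
python3 -m jog '[[0,0.0015,0.002,0,40],[0,0.0015,0.002,0,10],[0,0.0015,0.002,0,10],[0,0.0015,0.002,0,10],[0,0.0015,0.002,0,10],[0,0.0015,0.002,0,10],[0,0.0015,0.002,0,10],[0,0.0015,0.002,0,10]]' 60
python3 -c "
from h import *
need(449,255.4,58,-73.7);print(r.sense()['ft_force'])"
```

```text
time: 5.45
tool_pos: [449.9, 255.9, 59.2]
tcp_rot: [-179.5, -0.0, -73.7]
ft_force: [-1.5, 0.1, 6.0]
finger_gap: 17.3
shift mm [0.25 0.98 1.21] turn -0.03 | pos [449.86 255.91  59.22] rot [-1.7947e+02 -1.0000e-02 -7.3730e+01]
[-1.48724843  0.13597394  6.04213446]
```

```bash
python3 -m jog '[[0,0,-0.04,0,10],[0,0,-0.08,0,10],[0,0,-0.12,0,10],[0,0,-0.16,0,10],[0,0,-0.16,0,10],[0,0,-0.16,0,10]]'
python3 -c "
from h import *
need(565,-122,220,-119)"
```

```text
time: 6.05
tool_pos: [449.0, 255.8, 220.3]
tcp_rot: [-179.3, 0.0, -73.7]
ft_force: [0.4, 0.3, -2.3]
finger_gap: 17.1
shift mm [ 3.9514e+02 -5.5200e+00  3.0000e-01] turn 45.27 | pos [449.   255.77 220.28] rot [-1.7933e+02  1.0000e-02 -7.3730e+01]
```

```bash
python3 -m jog '[[0.395,-0.006,0,45.3,10],[0.395,-0.006,0,45.3,10],[0.395,-0.006,0,45.3,10],[0.395,-0.006,0,45.3,10],[0.395,-0.006,0,45.3,10],[0.395,-0.006,0,45.3,10],[0.395,-0.006,0,45.3,10],[0.395,-0.006,0,45.3,10]]'
python3 -m jog '[[0,0,0,0,10],[0,0,0,0,10],[0,0,0,0,10]]'
python3 - <<'E'
from h import *
need(565,-122,220,-119)
p=snap('wrist');save(p,'pics/w3.png')
for k,z in(('jig',0),('slot',46),('spring',31)):
    for d in r.pinpoint(p,k)[:2]: print(k,np.round(d['uv']),round(d['conf'],2),np.round(onz(p,d['uv'],z),1))
print(np.round(proj(p,[[580,-135,46]])))
E
```

```text
time: 6.85
tool_pos: [564.5, -123.8, 217.6]
tcp_rot: [-179.8, 0.4, -119.1]
ft_force: [1.0, 1.5, -1.7]
finger_gap: 17.2
time: 7.15
tool_pos: [563.4, -122.9, 215.7]
tcp_rot: [-179.9, 0.4, -119.1]
ft_force: [-0.9, -0.2, -1.9]
finger_gap: 16.9
shift mm [-1.57 -0.97 -4.34] turn -0.06 | pos [ 563.41 -122.87  215.65] rot [-179.95    0.41 -119.06]
jig [325. 188.] 0.95 [ 576.3 -136.3    0. ]
slot [324. 201.] 0.65 [ 576.5 -135.5   46. ]
spring [324. 191.] 0.89 [ 580.2 -137.6   31. ]
[[321. 197.]]
```

View pics/w3.png

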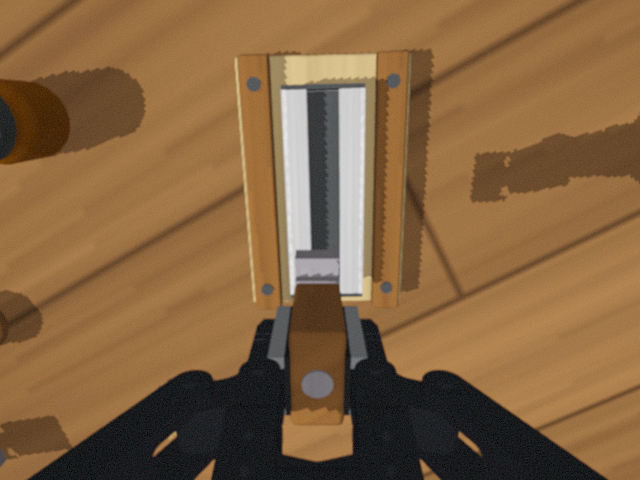

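The picture shows the jig ahead of the held post. The rail's corners are near (281,88), (364,86), (362,296) and (290,297), and the dark slot runs from (323,90) to (326,250). I'll extract its edges.

Run:
```python
from h import *
p=snap('wrist'); g=cv2.GaussianBlur(cv2.cvtColor(p['image'],cv2.COLOR_RGB2GRAY),(3,3),0).astype(float)
z=48.5; L=[];Rr=[]
for v in range(100,240,10):
    row=g[v]; b=row[270:380]
    gr=np.diff(row)
    l=300+np.argmin(gr[300:320]); rr=325+np.argmax(gr[325:350]); ol=275+np.argmax(gr[275:292]); 
    L.append((l+.5,v));Rr.append((rr+.5,v))
    if v%40==20: print(v,l,rr,ol,row[278:300:3].astype(int),row[355:376:3].astype(int))
def line(px):
    W=np.array([onz(p,q,z)[:2] for q in px]); vx,vy,x,y=cv2.fitLine(W.astype(np.float32),cv2.DIST_HUBER,0,.01,.01).ravel(); 
    if vx<0: vx,vy=-vx,-vy
    return np.array([x,y]),np.array([vx,vy]),W
a,da,WL=line(L); b,db,WR=line(Rr)
for d in(da,db): print('yaw',np.degrees(np.arctan2(d[1],d[0])))
d=(da+db)/2; d/=np.linalg.norm(d); n=np.array([-d[1],d[0]])
print('width',n@(a-b)); mid=n*(n@(a+b))/2
C=np.array([onz(p,q,z)[:2] for q in((281,88),(364,86),(290,297),(362,296))])
print('corners n',np.round(C@n,1),'d',np.round(C@d,1), 'slot n',round(n@mid,1))
B=np.array([onz(p,q,42)[:2] for q in((237,58),(409,51),(253,307),(397,305))])  # cheeks
print('cheek corners n',np.round(B@n,1),'d',np.round(B@d,1))
s=(C@d)
c=mid+d*((s[:2].mean()+s[2:].mean())/2); print('slot centre',c)
need(c[0],c[1],150,np.degrees(np.arctan2(d[1],d[0]))-90)
# held post disc
print('disc',pose()[:3,:3].T@(onz(p,(317,384),pose()[2,3]+13)-pose()[:3,3]))
```

```text
100 308 339 282 [138 147 214 216 207 209 206 207] [206 205 214 222 151 135 133]
140 309 339 283 [137 135 175 217 210 209 210 207] [206 207 221 212 141 135 129]
180 310 339 285 [126 135 136 205 220 211 213 207] [207 208 222 196 136 134 114]
220 311 339 287 [ 81 132 130 155 223 213 212 210] [206 208 221 179 135 132  93]
yaw -27.74563
yaw -27.955902
width 20.970562
corners n [178.2 122.7 178.4 121.6] d [652.2 652.4 497.5 497.5] slot n 149.6
cheek corners n [207.6  92.2 209.5  92.3] d [672.1 674.2 485.8 485.8]
slot centre [ 578.20242395 -136.26814877]
shift mm [  5.67 -18.28  67.77] turn -1.13 | pos [ 564.44 -122.75  217.73] rot [-179.74    0.43 -118.98]
disc [  0.46196298   0.4224592  -13.00592385]
```

```bash
cat >> h.py <<'E'
def slotshift(c,zu,off=(.46,.42)):
    # shift so the post's foot (59 ahead of TCP, apparent offset off) lies at slot c, height zu
    P=pose(); q=P[:3,:3].T@(np.array([c[0],c[1],zu])-P[:3,3])-np.array([off[0],off[1],59.]); print('slot shift',np.round(q,2),'rot',np.round(r.sense()['tcp_rot'],2),'pos',np.round(P[:3,3],2)); return q
E
python3 -c "
from h import *
slotshift((578.2,-136.3),66);slotshift((578.2,-136.3),48)"
```

```text
slot shift [  5.88 -18.34  92.77] rot [-179.74    0.43 -118.98] pos [ 564.44 -122.75  217.73]
slot shift [  6.02 -18.25 110.77] rot [-179.74    0.43 -118.98] pos [ 564.44 -122.75  217.73]
```

```bash
python3 -m jog '[[0.003,-0.009,0.04,-1.1,10],[0.0059,-0.0183,0.07,-1.1,10],[0.0059,-0.0183,0.088,-1.1,10],[0.0059,-0.0183,0.088,-1.1,10],[0.0059,-0.0183,0.088,-1.1,10],[0.0059,-0.0183,0.088,-1.1,10]]'
python3 - <<'E'
from h import *
slotshift((578.2,-136.3),55)
p=snap('wrist');save(p,'pics/w4.png');print(np.round(r.sense()['ft_force'],1), r.sense()['tcp_rot'])
E
```

```text
time: 8.0
tool_pos: [579.4, -136.4, 131.9]
tcp_rot: [-179.6, 0.5, -117.9]
ft_force: [1.0, -0.0, -0.7]
finger_gap: 17.2
slot shift [ 0.63  1.29 17.87] rot [-179.56    0.46 -117.85] pos [ 579.41 -136.4   131.89]
[-0.1 -0.6 -0.7] [-179.5367067     0.46282629 -117.85367491]
```

View pics/w4.png

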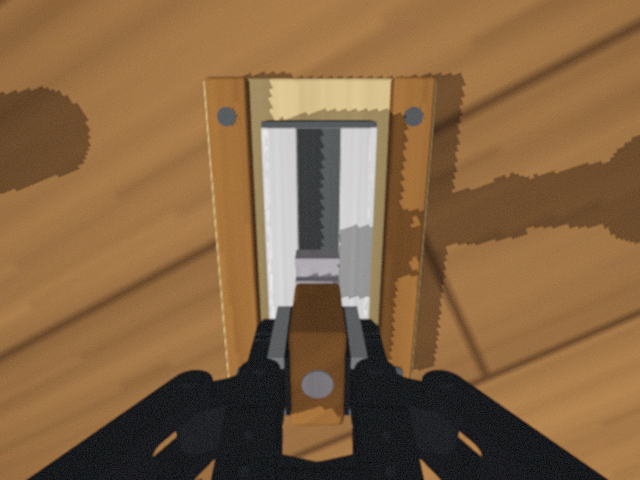

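The foot, at columns 295–340 near row 265, stands over the slot, at columns 297–340. I'll measure the offset again.

Run:
```python
from h import *
p=snap('wrist'); g=cv2.GaussianBlur(cv2.cvtColor(p['image'],cv2.COLOR_RGB2GRAY),(3,3),0).astype(float)
P=pose(); A=[]
for v in range(140,245,15):
    gr=np.diff(g[v]); l=285+np.argmin(gr[285:312]); rr=328+np.argmax(gr[328:352])
    t=[(P[:3,:3].T@(onz(p,(c+.5,v),48.5)-P[:3,3])) for c in(l,rr)]
    A.append([v,l,rr,t[0][0],t[1][0],(t[0][0]+t[1][0])/2,t[0][1]])
print(np.round(A,2))
gr=np.diff(g[266]); print(gr[285:305].round(),gr[330:350].round())
Ti=np.array(p['tool_from_camera'])
for v,zt in((266,47),(270,47)):
    for u in(295.5,340.5):
        o,d=ray(p,(u,v)); o=P[:3,:3].T@(o-P[:3,3]); d=P[:3,:3].T@d; print('foot',o+d*(zt-o[2])/d[2])
print('K',np.array(p['K'])[0])
```

```text
[[140.   296.   339.    -9.62  11.48   0.93 -67.55]
 [155.   296.   339.    -9.72  11.61   0.94 -60.29]
 [170.   296.   339.    -9.83  11.74   0.95 -52.87]
 [185.   296.   339.    -9.94  11.88   0.97 -45.29]
 [200.   297.   338.    -9.55  11.5    0.98 -37.54]
 [215.   297.   338.    -9.66  11.64   0.99 -29.6 ]
 [230.   297.   338.    -9.77  11.78   1.   -21.48]]
[  1.   2.   0.  -1.  -1.   0.   0.  -3.  -9. -12. -10.  -4.   0.   0.
   1.   1.   1.   0.   0.   0.] [  0.   0.   1.   0.  -3.  -7. -12.  -9.  -2.   5.   5.   2.   0.  -1.
  -1.  -1.   1.   1.   2.   1.]
foot [ -9.09469609 -15.88658045  47.        ]
foot [ 10.93632675 -15.89981345  47.        ]
foot [ -9.12655191 -13.96170609  47.        ]
foot [ 10.97429674 -13.97489592  47.        ]
K [406.03920308   0.         316.98284257]
```

```bash
python3 -m jog '[[0.0005,0.0013,0.01,0,10],[0.0005,0.0013,0.019,0,10],[0.0005,0.0013,0.019,0,10],[0.0005,0.0013,0.019,0,10]]'
python3 -m jog '[[0,0,0.001,0,10],[0,0,0.002,0,10],[0,0,0.003,0,10],[0,0,0.003,0,10]]'
python3 -c "
from h import *
slotshift((578.2,-136.3),45)"
```

```text
time: 8.5
tool_pos: [577.6, -136.1, 112.0]
tcp_rot: [-179.6, 0.4, -117.9]
ft_force: [-0.2, -0.3, -1.5]
finger_gap: 17.1
time: 8.9
tool_pos: [577.6, -136.1, 108.9]
tcp_rot: [-179.6, 0.4, -117.9]
ft_force: [0.2, 1.1, -1.0]
finger_gap: 17.0
slot shift [-0.07 -0.63  4.91] rot [-179.65    0.44 -117.86] pos [ 577.62 -136.11  108.9 ]
```

```bash
python3 -m jog '[[0,0,0.001,0,10],[0,0,0.002,0,10],[0,0,0.002,0,10]]'
python3 -m jog '[[0,0,0.001,0,10],[0,0,0.002,0,10],[0,0,0.002,0,10]]'
```

```text
time: 9.2
tool_pos: [577.5, -136.1, 106.7]
tcp_rot: [-179.7, 0.4, -117.9]
ft_force: [-0.5, 0.1, -1.4]
finger_gap: 17.2
time: 9.5
tool_pos: [577.4, -136.0, 104.4]
tcp_rot: [-179.7, 0.4, -117.9]
ft_force: [0.3, -0.5, -1.5]
finger_gap: 17.3
```

```bash
python3 -m jog '[[0,0,0.001,0,10],[0,0,0.002,0,10],[0,0,0.002,0,10]]'
```

```text
time: 9.8
tool_pos: [577.3, -135.9, 102.2]
tcp_rot: [-179.7, 0.4, -117.9]
ft_force: [0.6, -1.4, -0.8]
finger_gap: 17.4
```

In the slot (underside about 43, below the rail's top) with no contact. Continuing down to the strip.

```bash
python3 -m jog '[[0,0,0.0015,0,10],[0,0,0.003,0,10],[0,0,0.0045,0,10],[0,0,0.0045,0,10]]'
python3 -m jog '[[0,0,0.001,0,10],[0,0,0.002,0,10],[0,0,0.002,0,10]]'
```

```text
time: 10.2
tool_pos: [577.1, -135.8, 97.3]
tcp_rot: [-179.7, 0.4, -117.9]
ft_force: [-1.4, 0.4, -1.5]
finger_gap: 17.1
time: 10.5
tool_pos: [577.0, -135.8, 95.1]
tcp_rot: [-179.7, 0.4, -117.9]
ft_force: [-0.1, 0.9, -0.3]
finger_gap: 17.3
```

```bash
python3 -m jog '[[0,0,0.001,0,10],[0,0,0.002,0,10],[0,0,0.002,0,10]]'
```

```text
time: 10.8
tool_pos: [577.1, -135.8, 93.4]
tcp_rot: [-179.7, 0.4, -117.9]
ft_force: [-1.3, 0.3, 1.8]
finger_gap: 17.2
```

```bash
python3 -m jog '[[0,0,0.0015,0,10],[0,0,0.003,0,10],[0,0,0.0045,0,10],[0,0,0.006,0,10],[0,0,0.006,0,10]]'
```

```text
time: 11.3
tool_pos: [577.4, -135.9, 87.7]
tcp_rot: [-179.7, 0.4, -117.9]
ft_force: [-3.1, 2.0, 7.2]
finger_gap: 17.3
```

```bash
python3 -m jog '[[0,0,0.001,0,10],[0,0,0.002,0,10],[0,0,0.002,0,10]]'; python3 -m jog '[[0,0,0.0005,0,10],[0,0,0.001,0,10],[0,0,0.001,0,10]]'; python3 -c "
from h import *
for i in range(4):
  snap('top');s=r.sense();print(s['ft_force'],s['tool_pos'],s['wrist_torque'])"
```

```text
time: 11.6
tool_pos: [577.4, -135.9, 86.2]
tcp_rot: [-179.7, 0.4, -117.9]
ft_force: [-5.0, 2.0, 7.8]
finger_gap: 17.5
time: 11.9
tool_pos: [577.4, -135.9, 85.8]
tcp_rot: [-179.7, 0.4, -117.9]
ft_force: [-4.8, 0.8, 8.5]
finger_gap: 17.5
[-3.93206025  1.94577886  7.74599498] [ 577.40940174 -135.88334806   85.80548284] [0.18053864 0.95051601 0.0289105 ]
[-4.79988844  1.91352261  9.10146623] [ 577.40013095 -135.90832479   85.81217933] [ 0.16044984  0.91787586 -0.01539517]
[-5.26426587  1.82543505  8.58655035] [ 577.43459902 -135.89442422   85.84403393] [ 0.17933374  0.82810526 -0.03296237]
[-4.45927197  1.38786369  8.28965363] [ 577.42963717 -135.89986671   85.8300726 ] [0.23035122 0.89202793 0.04234349]
```

```bash
python3 -m jog '[[0,0.0005,0.001,0,10],[0,0.0005,0.002,0,10],[0,0.0005,0.002,0,10]]'; python3 -c "
from h import *
for i in range(3):
  snap('top');s=r.sense();print(s['ft_force'],s['tool_pos'],s['wrist_torque'])"
```

```text
time: 12.4
tool_pos: [577.4, -135.9, 84.7]
tcp_rot: [-179.7, 0.4, -117.9]
ft_force: [-4.5, 1.0, 9.1]
finger_gap: 17.4
[-3.72078239  1.05742667  9.41091991] [ 577.37443927 -135.8454566    84.78427381] [ 0.12389484  0.85274223 -0.02972353]
[-4.76031418  0.9044291   9.7502936 ] [ 577.35708831 -135.88300421   84.81686345] [ 0.04278573  0.82692555 -0.0198404 ]
[-4.7446613   1.09340397 10.39187495] [ 577.36534329 -135.87932551   84.84539789] [ 0.08804146  0.79537604 -0.0446617 ]
```

Pressed about 8.7 mm at roughly 11 N. Pressing slightly deeper, then twisting.

```bash
python3 -m jog '[[0,0.0003,0.0022,0,10],[0,0.0003,0.0022,0,10],[0,0.0003,0.0022,-3,10],[0,0.0003,0.0022,-6,10],[0,0.0003,0.0022,-9,10],[0,0.0003,0.0022,-12,10]]'; python3 -c "
from h import *
for i in range(2):
  snap('top');s=r.sense();print(s['ft_force'],s['tool_pos'],s['wrist_torque'])"
```

```text
time: 13.15
tool_pos: [578.4, -136.1, 84.2]
tcp_rot: [-179.4, 0.3, -105.7]
ft_force: [-1.2, 1.1, 10.3]
finger_gap: 17.0
[-1.66555603  0.20279901 10.2473398 ] [ 578.46048545 -136.13602669   84.30074713] [ 0.10053373  0.35282355 -0.0267094 ]
[-1.54374355  1.45911812  9.22652222] [ 578.43631486 -136.12259211   84.28366227] [0.05018961 0.34814634 0.05198134]
```

Turned 12° with no torque: the foot is below the lips. Continuing.

```bash
python3 -m jog '[[0,0,0.0018,-6,10],[0,0,0.0018,-12,10],[0,0,0.0018,-18,10],[0,0,0.0018,-24,10],[0,0,0.0018,-30,10],[0,0,0.0018,-36,10],[0,0,0.0018,-42,10],[0,0,0.0018,-42,10]]'; python3 -c "
from h import *
need(578.2,-136.3,84,-27.85);s=r.sense();print(s['wrist_torque'])"
```

```text
time: 14.05
tool_pos: [579.9, -136.1, 84.2]
tcp_rot: [-179.2, -0.3, -63.5]
ft_force: [-1.0, 1.3, 10.0]
finger_gap: 17.3
shift mm [-0.63  1.6   0.13] turn -35.68 | pos [ 579.91 -136.15   84.16] rot [-179.17   -0.26  -63.53]
[0.26942407 0.28668026 0.01916383]
```

```bash
python3 -m jog '[[0,0,0.0018,-6,10],[0,0,0.0018,-12,10],[0,0,0.0018,-18,10],[0,0,0.0018,-24,10],[0,0,0.0018,-30,10],[0,0,0.0018,-35.7,10],[0,0,0.0018,-35.7,10],[0,0,0.0018,-35.7,10]]'
python3 - <<'E'
from h import *
s=r.sense();print(s['ft_force'],s['wrist_torque'],s['tcp_rot']); P=pose(s)
f=P[:3,3]+59*P[:3,2]
R0=Ro.from_euler('xyz',[-179.7,.4,-117.9],degrees=True).as_matrix(); f0=np.array([577.0,-135.8,95.1])+59*R0[:,2]
d=np.array([.884,-.467]);n=np.array([.467,.884])
print('foot now',f,'in slot',f0,'n',n@(f-f0)[:2],'d',d@(f-f0)[:2]); need(*P[:3,3],-27.85)
E
```

```text
time: 14.85
tool_pos: [581.6, -136.4, 84.2]
tcp_rot: [-179.4, -0.9, -27.8]
ft_force: [0.1, 1.9, 9.6]
finger_gap: 17.5
[0.09750706 1.89916967 9.59289552] [0.23813524 0.16174613 0.12305016] [-179.42749009   -0.90801223  -27.80726424]
foot now [ 582.69350235 -136.36235437   25.22446292] in slot [ 577.46574954 -135.58054066   36.10224653] n 1.7502372511412712 d 4.986440490388809
shift mm [0. 0. 0.] turn 0.04 | pos [ 581.59 -136.45   84.21] rot [-179.43   -0.91  -27.81]
```

Twist is done. The foot drifted about 1.7 mm off the slot's middle line, so I'll recentre (tool +y) while still pressed, then let it rise.

```bash
python3 -m jog '[[0,0.0008,0.0018,0,10],[0,0.0016,0.0018,0,10],[0,0.0018,0.0018,0,10],[0,0.0018,0.0018,0,10]]'
python3 - <<'E'
from h import *
s=r.sense();print(s['ft_force'],s['wrist_torque'],s['tcp_rot']); P=pose(s)
f=P[:3,3]+59*P[:3,2]
f0=np.array([ 577.46574954, -135.58054066]);n=np.array([.467,.884])
print('n',n@(f[:2]-f0),f)
E
```

```text
time: 15.25
tool_pos: [581.9, -137.4, 83.8]
tcp_rot: [-179.3, -1.0, -27.8]
ft_force: [-0.9, 4.4, 10.5]
finger_gap: 17.2
[-0.88458336  4.37865889 10.53155061] [ 1.02389976  0.42549409 -0.02366488] [-179.31975689   -1.01112071  -27.79900985]
n 1.2080524709227087 [ 583.1902447  -137.23810488   24.85273228]
```

```bash
python3 -m jog '[[0,0.0012,0.0012,0,10],[0,0.0018,0.0012,0,10],[0,0.0022,0.0012,0,10],[0,0.0022,0.0010,0,10]]'; python3 -m jog '[[0,0.001,-0.0005,0,10],[0,0.001,-0.0015,0,10],[0,0.001,-0.0025,0,10],[0,0.001,-0.0025,0,10]]';python3 - <<'E'
from h import *
s=r.sense();print(s['ft_force'],s['wrist_torque'],s['tcp_rot']); P=pose(s)
f=P[:3,3]+59*P[:3,2]
f0=np.array([ 577.46574954, -135.58054066]);n=np.array([.467,.884])
print('n',n@(f[:2]-f0),f)
E
```

```text
time: 15.65
tool_pos: [582.3, -138.6, 84.3]
tcp_rot: [-179.2, -1.1, -27.8]
ft_force: [-0.3, 5.4, 10.1]
finger_gap: 16.9
time: 16.05
tool_pos: [582.5, -139.1, 87.8]
tcp_rot: [-179.1, -1.2, -27.8]
ft_force: [-0.8, 3.9, 7.2]
finger_gap: 17.4
[-0.82216968  3.91330372  7.21285163] [ 0.66862015  0.29298082 -0.08307625] [-179.13375214   -1.20996466  -27.77694344]
n 0.15357135966534496 [ 584.05768915 -138.88921084   28.81747379]
```

Spring force still intact at 87.8, well above the jam height, so the grooves have taken the lips. Rising further.

```bash
python3 -m jog '[[0,-0.0005,-0.001,0,10],[0,-0.0005,-0.002,0,10],[0,-0.0005,-0.0025,0,10],[0,-0.0005,-0.0025,0,10]]';python3 -m jog '[[0,0,-0.0003,0,10],[0,0,-0.0006,0,10],[0,0,-0.0006,0,10]]';python3 - <<'E'
from h import *
s=r.sense();print(s['ft_force'],s['wrist_torque'],s['tcp_rot']); P=pose(s)
f=P[:3,3]+59*P[:3,2]
f0=np.array([ 577.46574954, -135.58054066]);n=np.array([.467,.884])
print('n',n@(f[:2]-f0),f)
E
```

```text
time: 16.45
tool_pos: [582.8, -138.8, 90.5]
tcp_rot: [-179.1, -1.2, -27.8]
ft_force: [-1.3, -0.2, 3.6]
finger_gap: 17.1
time: 16.75
tool_pos: [582.8, -138.8, 91.1]
tcp_rot: [-179.1, -1.2, -27.8]
ft_force: [-1.9, 0.5, 3.7]
finger_gap: 17.1
[-1.85804037  0.52722356  3.65604826] [ 0.01050605  0.47973106 -0.04136563] [-179.13544269   -1.23315722  -27.77850187]
n 0.5730458532940106 [ 584.37246366 -138.58098143   32.09295332]
```

```bash
python3 -m jog '[[0,0,-0.0004,0,10],[0,0,-0.0008,0,10],[0,0,-0.0008,0,10]]';python3 -m jog '[[0,0,-0.0004,0,10],[0,0,-0.0008,0,10],[0,0,-0.0008,0,10]]';python3 -c "
from h import *
for i in range(2):
  snap('top');s=r.sense();print(s['ft_force'],s['tool_pos'],s['wrist_torque'])"
```

```text
time: 17.05
tool_pos: [582.7, -138.8, 91.3]
tcp_rot: [-179.1, -1.2, -27.8]
ft_force: [1.7, 0.4, -2.9]
finger_gap: 17.2
time: 17.35
tool_pos: [582.6, -138.7, 91.4]
tcp_rot: [-179.1, -1.2, -27.8]
ft_force: [4.7, -0.5, -9.3]
finger_gap: 17.4
[ 5.53912121 -1.30102745 -9.46816166] [ 582.62071229 -138.69387394   91.39290986] [-0.359131   -0.85454129  0.00979667]
[ 5.1835573  -1.21689085 -9.03990367] [ 582.61493345 -138.70122734   91.43038065] [-0.41238727 -0.80926749 -0.02093487]
```

Lips catch firmly (the upward pull is held at 91.4), so it is locked. Neutralising the pull, then releasing.

```bash
python3 -m jog '[[0,0,0.0004,0,10],[0,0,0.0004,0,10]]' 20; python3 -m jog '[[0,0,0,0,20],[0,0,0,0,30],[0,0,0,0,50],[0,0,0,0,60],[0,0,0,0,60],[0,0,0,0,60]]';python3 -c "
from h import *
p=snap('wrist');save(p,'pics/w5.png');need(582,-138,240,-27.8)"
```

```text
time: 17.65
tool_pos: [582.7, -138.7, 91.3]
tcp_rot: [-179.1, -1.2, -27.8]
ft_force: [2.6, 0.0, -2.8]
finger_gap: 16.9
time: 18.25
tool_pos: [582.7, -138.7, 91.4]
tcp_rot: [-179.1, -1.2, -27.8]
ft_force: [-1.0, -0.2, -1.0]
finger_gap: 51.2
shift mm [   2.17   -2.55 -148.58] turn 0.02 | pos [ 582.74 -138.73   91.38] rot [-179.13   -1.22  -27.78]
```

View pics/w5.png

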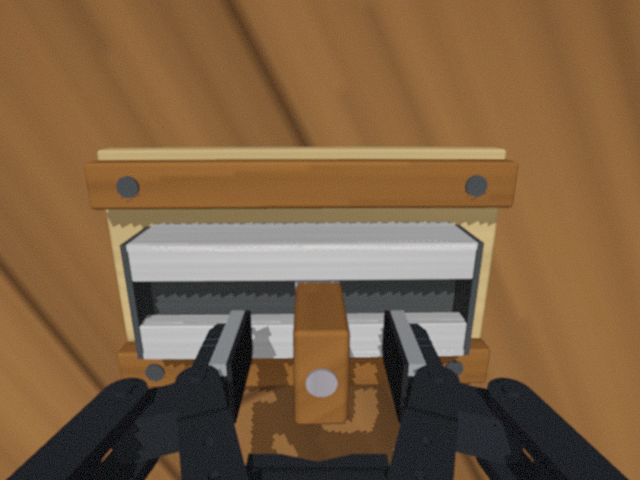

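The fingers are clear on both sides of the handle (295–347 across, disc at (321,383)), and the post is standing in the rail. Withdrawing.

```bash
python3 -m jog '[[0,0,-0.02,0,60],[0,0,-0.05,0,60],[0.001,-0.001,-0.1,0,60],[0.002,-0.0025,-0.14,0,60],[0.002,-0.0025,-0.16,0,60],[0.002,-0.0025,-0.16,0,60],[0.002,-0.0025,-0.16,0,60],[0.002,-0.0025,-0.16,0,60]]';python3 - <<'E'
from h import *
p=snap('wrist');q=snap('scene')
a=cv2.resize(p['image'][150:400,170:470],(400,333)); b=cv2.resize(q['image'][150:275,170:320],(400,333),interpolation=cv2.INTER_CUBIC)
cv2.imwrite('pics/fin.png',np.hstack([a,b])[:,:,::-1])
for n,P in(('wrist',p),('scene',q)):
  for k,z in(('post',32.3),('handle',84.3),('slot',49.3)):
    for d in r.pinpoint(P,k)[:1]: print(n,k,d['uv'],round(d['conf'],2),np.round(onz(P,d['uv'],z),1))
t=snap('top')
for k in('pulley','gear','jar'):
    for d in r.pinpoint(t,k)[:1]: print(k,np.round(d['uv']),round(d['conf'],2))
E
```

```text
time: 19.1
tool_pos: [580.7, -137.7, 249.4]
tcp_rot: [-179.2, -1.0, -27.8]
ft_force: [-0.3, 0.1, -1.1]
finger_gap: 51.1
wrist post [315.9, 217.1] 0.6 [ 581.1 -143.8   32.3]
wrist handle [317.3, 226.9] 0.75 [ 584.1 -138.7   84.3]
wrist slot [308.4, 217.3] 0.77 [ 577.4 -137.1   49.3]
scene post [240.1, 220.6] 0.88 [ 587.1 -137.2   32.3]
scene handle [236.5, 195.1] 0.81 [ 581.7 -146.2   84.3]
scene slot [241.9, 215.5] 0.86 [ 588.5 -127.4   49.3]
pulley [226. 211.] 0.93
gear [296. 316.] 0.82
jar [330. 144.] 0.97
```

View pics/fin.png

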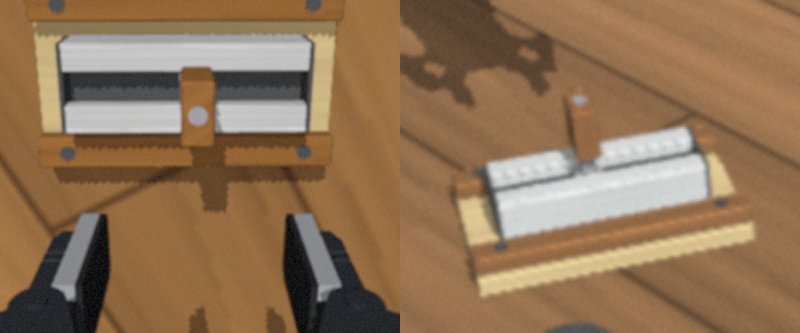

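The post stands crosswise, square and upright in the rail with the gripper clear. The bystanders are unmoved.

```bash
python3 -c "
from h import *
p=snap('wrist');print(onz(p,(317.8,237),104.3));print(r.hand_in())"
```

```text
[ 584.34113789 -141.14533966  104.3       ]
the job is handed in; nothing more can be done
None
```

The post is fitted in the rail, caught under the lips and standing crosswise and upright. The job was handed in at about 19 s of the 72 s allowed.

- **Choice:** Of the three posts I took the middle-sized one, whose 72 mm height matched the pictures. I gripped it across the handle.
- **Fitting:** The foot went into the slot without touching the rail. It met the strip about 3.3 mm above nominal. I pressed about 9 mm at roughly 11 N, twisted 90° with almost no torque, recentred the foot, which had drifted about 1.7 mm, and let it rise.
- **Feel check:** Before release the lips held the post against an upward pull of about 9 N, with its underside at about 32.3 mm. That agrees with the caught height for the 3.3 mm packing and is well above the jam height.
- **Last pictures:** After release the post looks square and upright, with the gripper clear. The pulley, gear and jar were not touched; a last network check put them within 5 px of the first readings for the pulley and gear, and the jar where it was first seen.

**Checks that disagreed:**
- The networks' positions for the post and slot scattered by up to about 10 mm between cameras, so I relied on the feel check instead.
- The handle's top disc measured about 2.5 mm from where I reckoned the foot. That may be a tilt of up to about 2° or camera error.
- The post sits about 6 mm along the rail from its middle.

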